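Sweep the stoppers into the catch tray

TASK

Sweep the three red-brown rubber stoppers that lie about on the worktop into the white open-fronted catch tray, pushing them along the surface with the fingertips through its open side until each is wholly inside. Do not lift a stopper off the worktop, and leave the two vials and the small brown bottle standing where they are.

Things in the scene. Friction and masses are not known exactly. Their poses are not given: they have to be found in the camera images.
- tray: white three-sided catch tray fixed to the worktop, with a grey floor sheet level with the worktop (under 1 mm, no step at the entrance). Inside 170 mm wide (its x) and 120 mm deep (its y); walls 4 mm thick and 25 mm high (28 mm with the rolled rim) at x = -85 and +85 mm and at the back, y = -60 mm; the open side is at y = +60 mm, so things are pushed in along its -y. Origin at the centre of the inner floor
- stopper_a: red-brown rubber stopper, a round plug 35 mm across and 27 mm tall, about 20 g, standing loose on its flat end on the worktop; origin at the centre of its underside, z up. The three stoppers are alike. Pushed low and squarely it slides without tipping
- stopper_b: red-brown rubber stopper, a round plug 35 mm across and 27 mm tall, about 20 g, standing loose on its flat end on the worktop; origin at the centre of its underside, z up. The three stoppers are alike. Pushed low and squarely it slides without tipping
- stopper_c: red-brown rubber stopper, a round plug 35 mm across and 27 mm tall, about 20 g, standing loose on its flat end on the worktop; origin at the centre of its underside, z up. The three stoppers are alike. Pushed low and squarely it slides without tipping
- white_vial: small sample vial with a white cap, 22 mm across, 43 mm tall, light and easily knocked over, standing loose among the stoppers; to be left alone; origin at the centre of its underside
- black_vial: small sample vial with a black cap, 22 mm across, 43 mm tall, light, standing loose beside the work; to be left alone; origin at the centre of its underside
- brown_bottle: small brown bottle with a white cap, 44 mm across, 82 mm tall, standing loose beside the work; to be left alone; origin at the centre of its underside
Mind the look-alikes: they are no part of the job. Leave any grey look-alike of the stopper_b alone. Leave any blue or green look-alike of the stopper_c alone.

How it is judged:
At the end, for the whole second after the job is handed in: all three stoppers are at rest on the tray's floor, wholly inside the open side (centre at least 14 mm in from the line across the mouth, between the side walls), and the two vials and the bottle stand upright within 15 mm of where they started (y of stopper_a in the frame of tray between -0.055 and 0.046 m and x of stopper_a in the frame of tray between -0.08 and 0.08 m and height (world z) of each of stopper_a, stopper_b, stopper_c below 0.03 m and linear speed of each of stopper_a, stopper_b, stopper_c below 0.02 m/s and y of stopper_b in the frame of tray between -0.055 and 0.046 m and x of stopper_b in the frame of tray between -0.08 and 0.08 m and y of stopper_c in the frame of tray between -0.055 and 0.046 m and x of stopper_c in the frame of tray between -0.08 and 0.08 m and distance of each of white_vial, black_vial, brown_bottle from where it was at the start of the episode below 0.015 m and angle between each of white_vial, black_vial, brown_bottle's own z axis and vertical below 0.3 rad); the robot touches nothing.
It fails at once if the white-capped vial is shifted by more than 15 mm or tipped (distance of white_vial from where it was at the start of the episode above 0.015 m or angle between white_vial's own z axis and vertical above 0.3 rad).
It fails at once if the black-capped vial is shifted by more than 15 mm or tipped (distance of black_vial from where it was at the start of the episode above 0.015 m or angle between black_vial's own z axis and vertical above 0.3 rad).
It fails at once if the brown bottle is shifted by more than 15 mm or tipped (distance of brown_bottle from where it was at the start of the episode above 0.015 m or angle between brown_bottle's own z axis and vertical above 0.3 rad).
It fails at once if a stopper is lifted off the worktop (more than 6 mm) instead of being pushed along it (height (world z) of any of stopper_a, stopper_b, stopper_c above 0.03 m or (height (world z) of stopper_a above 0.006 m and angle between stopper_a's own z axis and vertical below 0.2 rad) or (height (world z) of stopper_b above 0.006 m and angle between stopper_b's own z axis and vertical below 0.2 rad) or (height (world z) of stopper_c above 0.006 m and angle between stopper_c's own z axis and vertical below 0.2 rad)).
It also fails if it takes over 72 s, if anything falls off the work surface, if the arm or the gripper's body presses on something with over 40 N, if the wrist force passes 120 N, or if a joint passes its speed limit or range.

ROBOT

A 6-joint arm with a two-finger parallel gripper is mounted at the origin on a cart in front of the work surface, level with it; the furniture and walls round the work are solid. World frame = base frame: x ahead of the robot, y to its left, z up, the work surface at z = 0. Lengths are in m, angles in rad, forces in N, time in s.
With the tool pointing down it reaches from about 0.35 to 0.975 m from the base axis. Payload 4.9 kg.
Tool frame: the origin (TCP) lies at the very end of the fingers, on their centre line; the grasp point (between the pads) lies 19 mm behind it; z points along the fingers, y is the line along which they close (so a half turn about z gives the same grasp; the last joint's range is limited). The gripper opens to 85 mm and grips with 20 to 120 N. Pads are 22 mm wide; open, the fingers measure 114 mm over their backs; the gripper's body (76 mm by 85 mm) begins 54 mm behind the grasp point. The pads swing forward as they close: fully open they stand 13 mm farther back than shut.
Start: joints at [1.209, 0.053, 1.613, -0, 1.476, -0.119], TCP at [0.15, 0.607, 0.231] pointing down, gripper open.
Joint ranges: [-3.01, 3.01], [-1.01, 2.22], [0.06, 2.58], [-1.02, 4.17], [0.09, 2.62], [-3.14, 3.14]. Speed limits (rad/s): [2.57, 2.57, 3.14, 3.14, 3.14, 3.14].

INTERFACE

Orientations are given as a rotation vector (axis times angle).
In Python, from station import ctrl gives the robot as it stands. The module is installed in compiled form; this text tells all that it offers.
- The arm moves only by the tool jog_arm, never from a script. Its argument "steps" is a list of rows, each an object with "delta_rot": the turn, a rotation vector about the tool's x, y, z in degrees, a list of three; "linear": the shift along the tool's x, y, z in m, a list of three; "grip": the finger opening in m, from 0 to 0.0854. In form: [{"delta_rot": [rx, ry, rz], "linear": [x, y, z], "grip": grip}, ...]. A call has 1 to 10 rows; each row shifts and turns the commanded pose from where the row before left it, along the tool's axes as they then stand; what a row does not reach is not made up. A row lasts 1/10 s, in which the tool goes at most 50 mm and 8.59 degrees, less where a joint would pass 70% of its speed; a pose out of reach is approached as far as the arm can. A call with a gripper value outside its range is refused whole. The fingers move at their own pace and stop on an object; "newtons" is the grip in N (left out, the last holds). Time passes only in rows, so rows that do not move let the fingers close. It gives the time, the measured TCP pose, the force, the opening and the grip force at its end, in the units of the state.
- ctrl.get_obs(): the state, without advancing time (a new reading comes with each control period).
- ctrl.get_image(name): name is "side" or "top" or "wrist"; returns (picture, depth): 420x560x3 uint8, red, green, blue; 420x560 float32, m along the optical axis (not along the pixel's ray), 0 where there is no reading.
- ctrl.camera_info(name): a dict with "camera_matrix" (3x3 intrinsics, pixels), "R" (3x3) and "t" (3): a world point X has camera coordinates R X + t; the wrist camera has in their place "T_tool_cam" (4x4, takes a point from camera to tool coordinates, whose origin is the TCP and whose axes are the flange's). Camera axes: x right, y down, z forward; pixel columns grow to the right and rows downward; lengths in m; the calibration is good to about 2 mm. A picture is of the moment at which its call begins: read the wrist's pose just before it. camera_info takes no time and is no camera call.
- ctrl.finish_job(): hands the job in; it is judged then, once.
The state is a dict: "t": time; "q": joint angles; "dq": joint speeds; "effort": joint torques, N m; "tool_pos": TCP position; "tool_rot": TCP orientation; "contact_force": force on the tool from outside, world axes, zero at the start; "wrist_torque": the same for the moment, N m; "opening": finger opening in m; "grip_force": force on a finger pad.
Only numpy, scipy, OpenCV 4.12 (cv2) and the standard library are available. Lean on these libraries where they do the work, as an engineer would, in place of code of your own. Each camera call takes 0.05 s, during which the arm holds its last target. There are 200 camera calls.

## Working session

There is one attempt and no reset: what is moved stays moved. The work goes in short steps, Python scripts to look and compute and a tool call to move; the robot and the scene stay as the last step left them, time stands still between calls to the robot, and variables do not carry over. Pictures are saved under pics/ and viewed, at most 10 in all, crops included, and the job is handed in when it is done.

Besides the shell and the picture viewer there is one more tool, called after "Emit:" as name(argument=value, ...) on one line, values as JSON. jog_arm: Moves the arm, as the interface text tells. Its arguments: {"type":"object","properties":{"steps":{"type":"array"},"newtons":{"type":"number"}},"required":["steps"]}

```bash
mkdir -p pics
cat > h.py <<'E'
from station import ctrl
import numpy as np, cv2
def save(n,f):
    p,d=ctrl.get_image(n); cv2.imwrite(f,p[:,:,::-1]); np.save(f+'.npy',d); return p,d
def px2w(n,u,v,z=None,d=None):
    c=ctrl.camera_info(n);K=np.array(c['camera_matrix']);R=np.array(c['R']);t=np.array(c['t'])
    r=np.linalg.inv(K)@[u,v,1]
    if d is not None: return R.T@(r*d-t)
    o=-R.T@t; w=R.T@r; return o+w*(z-o[2])/w[2]
E
python3 - <<'E'
from h import *
print(ctrl.get_obs())
for n in('top','side'):
    save(n,f'pics/{n}0.png'); c=ctrl.camera_info(n); print(n,-np.array(c['R']).T@np.array(c['t']))
E
```

```text
{'t': 0.0, 'q': array([ 1.20896090e+00,  5.33575545e-02,  1.61431352e+00,  3.49898107e-06,
        1.47597248e+00, -1.18993341e-01]), 'dq': array([-0.00052907, -0.0001446 ,  0.00021083,  0.00043172, -0.00238845,
        0.00149536]), 'effort': array([ 2.62727852e-03, -3.93672502e+01, -3.70187473e+01,  5.53565189e-05,
        6.78362310e-03,  1.02606222e-06]), 'tool_pos': array([0.15006117, 0.60607541, 0.23005091]), 'tool_rot': array([-0.38045961, -3.11797303,  0.00312711]), 'contact_force': array([ 0.55974069, -0.43166909,  0.18787681]), 'wrist_torque': array([ 0.06090785, -0.01813594,  0.0117937 ]), 'grip_force': 0.0, 'opening': 0.0853075720422846}
top [ 0.34504159 -0.03142651  1.15790848]
side [0.50752706 0.7149888  0.58033257]
```

View pics/top0.png

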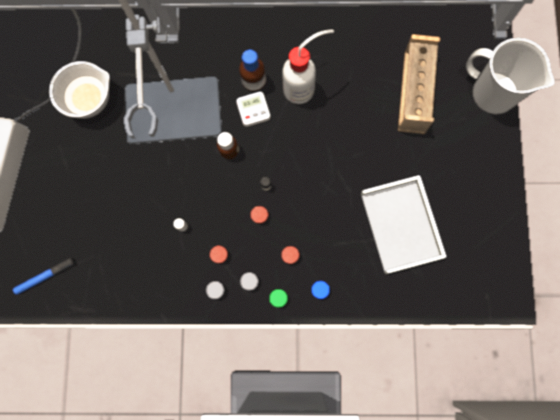

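View pics/side0.png

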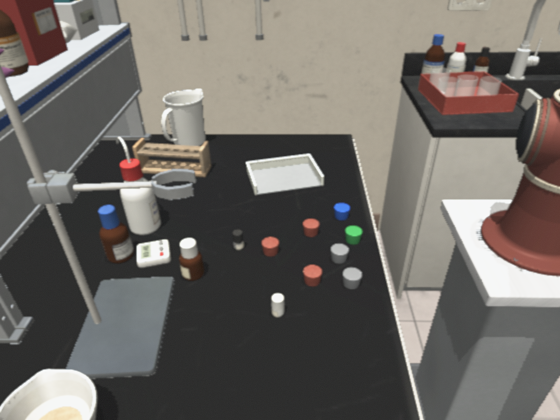

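The top view shows three red stoppers at (259,215), (219,254) and (290,255). The look-alikes are grey (215,290) and (249,281), green (278,298) and blue (320,290). The white vial is at (180,226), the black vial at (266,184), the brown bottle at (228,146), and the tray is around (403,224). I'll check these in a close crop and compute positions.

Run:
```python
from h import *
p=cv2.imread('pics/top0.png'); h=cv2.cvtColor(p,cv2.COLOR_BGR2HSV)
def blobs(m,name,z):
    n,l,s,c=cv2.connectedComponentsWithStats(m.astype(np.uint8))
    for i in range(1,n):
        if s[i,4]>60 and 120<c[i,1]<320 and 160<c[i,0]<460: print(name,c[i].round(1),s[i,4],px2w('top',*c[i],z=z)[:2].round(4))
H,S,V=h[...,0],h[...,1],h[...,2]
blobs((S>120)&(V>100)&((H<10)|(H>172)),'red',.025)
blobs((S>120)&(V>100)&(H>40)&(H<80),'green',.025)
blobs((S>120)&(V>100)&(H>95)&(H<130),'blue',.025)
blobs((S<60)&(V>110),'greywhite',.025)
cv2.imwrite('pics/c.png',cv2.resize(p[130:310,165:455],None,fx=2.75,fy=2.75,interpolation=cv2.INTER_CUBIC))
```

```text
red [258.7 214.1] 256 [0.5582 0.0439]
red [218.1 253.8] 266 [0.4741 0.1281]
red [289.8 254.4] 268 [ 0.4726 -0.0216]
green [277.9 297.7] 280 [0.3834 0.003 ]
blue [320.1 289.3] 288 [ 0.4005 -0.0836]
greywhite [327.9 317.6] 63586 [ 0.3434 -0.0989]
greywhite [402.7 224.1] 5583 [ 0.5358 -0.2579]
greywhite [178.8 223.6] 123 [0.5381 0.2129]
greywhite [248.6 280.8] 260 [0.4179 0.0635]
greywhite [214.4 289.6] 258 [0.3998 0.134 ]
```

View pics/c.png

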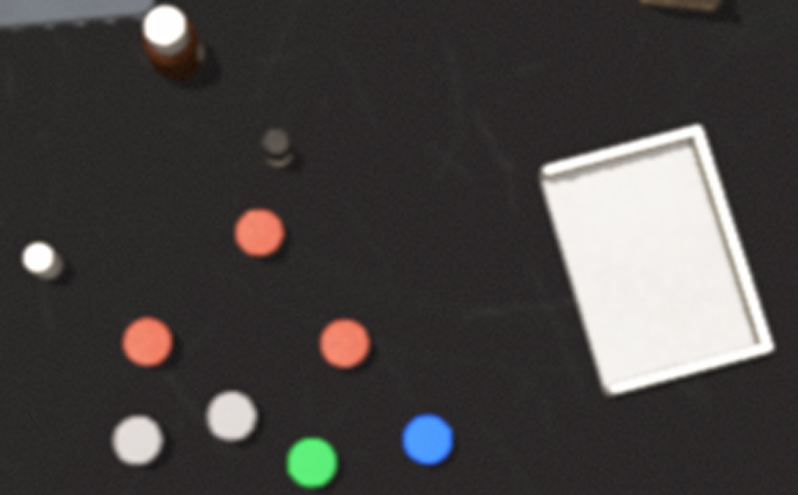

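The crop confirms the three red stoppers, two grey, one green and one blue look-alike. The tray opens to the left, with mouth corners at crop (543,175) and (606,392) and back corners at (700,127) and (772,348). The black vial cap is at crop (277,143).

```bash
cat >> h.py <<'E'
from scipy.spatial.transform import Rotation as Ro
def tray():
    f=lambda u,v:px2w('top',165+u/2.75-.3,130+v/2.75-.3,z=.027)[:2]
    mu,ml,bu,bl=f(543,175),f(606,392),f(700,127),f(772,348)
    y=(mu+ml-bu-bl);y/=np.linalg.norm(y); x=np.array([y[1],-y[0]])
    o=(mu+ml)/2-.060*y
    return o,x,y,(mu,ml,bu,bl)
def togo(p,ang):  # target TCP xyz, desired world angle (deg) of tool x
    o=ctrl.get_obs(); R=Ro.from_rotvec(o['tool_rot']).as_matrix()
    a=np.degrees(np.arctan2(R[1,0],R[0,0])); tilt=R[:,2]
    return 'rotz',round(-((ang-a+180)%360-180),1),'lin(tool)',(R.T@(np.array(p)-o['tool_pos'])).round(4),'tz',tilt.round(3)
S={'A':[.5582,.0439],'B':[.4741,.1281],'C':[.4726,-.0216]}
E
python3 - <<'E'
from h import *
o,x,y,c=tray(); print('o',o,'x',x,'y',y); print(np.array(c).round(4),np.linalg.norm(c[0]-c[1]),np.linalg.norm(c[0]-c[2]))
print('black',px2w('top',265.4,181.7,z=.043),'white',px2w('top',178.8,223.6,z=.043),'bottle',px2w('top',165+165/2.75,130+27/2.75,z=.082))
for k,s in (('C',-50),('A',50),('B',0)):
    P=np.array(S[k]); T=o+x*s/1e3+y*.015; d=T-P; L=np.linalg.norm(d); d/=L
    ang=np.degrees(np.arctan2(-d[1],-d[0])); st=P-d*.042; en=T-d*.0246
    print(k,'target',T.round(4),'L',L.round(4),'ang',ang.round(1),'start',st.round(4),'end',en.round(4),'in tray', (x@d).round(3),(y@d).round(3))
    print(togo([*st,.23],ang))
E
```

```text
o [ 0.53486881 -0.25381608] x [0.96175511 0.27391075] y [-0.27391075  0.96175511]
[[ 0.6017 -0.1748]
 [ 0.4352 -0.2175]
 [ 0.6391 -0.2965]
 [ 0.468  -0.3426]] 0.17186557423802393 0.1273704767011174
black [0.62392294 0.0293111  0.043     ] white [0.53510822 0.20894048 0.043     ] bottle [0.70338877 0.11115495 0.082     ]
C target [ 0.4827 -0.2531] L 0.2317 ang 92.5 start [0.4708 0.0204] end [ 0.4816 -0.2285] in tray -0.232 -0.973
('rotz', np.float64(73.6), 'lin(tool)', array([-0.4521, -0.4915,  0.001 ]), 'tz', array([-0.001, -0.002, -1.   ]))
A target [ 0.5788 -0.2257] L 0.2704 ang 94.4 start [0.555  0.0858] end [ 0.577  -0.2012] in tray -0.2 -0.98
('rotz', np.float64(71.7), 'lin(tool)', array([-0.5181, -0.4077,  0.0008]), 'tz', array([-0.001, -0.002, -1.   ]))
B target [ 0.5308 -0.2394] L 0.3718 ang 98.8 start [0.4677 0.1696] end [ 0.527  -0.2151] in tray -0.124 -0.992
('rotz', np.float64(67.3), 'lin(tool)', array([-0.4133, -0.3474,  0.0007]), 'tz', array([-0.001, -0.002, -1.   ]))
```

Emit:
jog_arm(steps=[{"delta_rot": [0,0,8.2],"linear": [0,0,0],"grip": 0.022},{"delta_rot": [0,0,8.2],"linear": [0,0,0],"grip": 0.022},{"delta_rot": [0,0,8.2],"linear": [0,0,0],"grip": 0.022},{"delta_rot": [0,0,8.2],"linear": [0,0,0],"grip": 0.022},{"delta_rot": [0,0,8.2],"linear": [0,0,0],"grip": 0.022},{"delta_rot": [0,0,8.2],"linear": [0,0,0],"grip": 0.022},{"delta_rot": [0,0,8.2],"linear": [0,0,0],"grip": 0.022},{"delta_rot": [0,0,8.2],"linear": [0,0,0],"grip": 0.022},{"delta_rot": [0,0,8],"linear": [0,0,0],"grip": 0.022},{"delta_rot": [0,0,0],"linear": [0,0,0],"grip": 0.022}])

```text
t: 1.1
tool_pos: [0.1501, 0.6063, 0.2306]
tool_rot: [2.172, 2.269, -0.002]
contact_force: [-0.1, 0.7, -0.3]
opening: 0.022
grip_force: 0.0
```

```bash
python3 -c "
from h import *
o=ctrl.get_obs();print(o['opening'],o['tool_pos'],o['q']);print(togo([.4708,.0204,.23],92.5))"
```

```text
0.021961385517466625 [0.15012686 0.60632229 0.23059412] [ 1.20900798e+00  5.30741009e-02  1.61369849e+00 -8.12679629e-06
  1.47601231e+00  1.16528161e+00]
('rotz', np.float64(0.0), 'lin(tool)', array([-0.5994,  0.2948,  0.0011]), 'tz', array([-0.   , -0.001, -1.   ]))
```

Emit:
jog_arm(steps=[{"delta_rot": [0,0,0],"linear": [-0.03,0.0147,0],"grip": 0.022},{"delta_rot": [0,0,0],"linear": [-0.03,0.0147,0],"grip": 0.022},{"delta_rot": [0,0,0],"linear": [-0.03,0.0147,0],"grip": 0.022},{"delta_rot": [0,0,0],"linear": [-0.03,0.0147,0],"grip": 0.022},{"delta_rot": [0,0,0],"linear": [-0.03,0.0147,0],"grip": 0.022},{"delta_rot": [0,0,0],"linear": [-0.03,0.0147,0],"grip": 0.022},{"delta_rot": [0,0,0],"linear": [-0.03,0.0147,0],"grip": 0.022},{"delta_rot": [0,0,0],"linear": [-0.03,0.0147,0],"grip": 0.022},{"delta_rot": [0,0,0],"linear": [-0.03,0.0147,0],"grip": 0.022},{"delta_rot": [0,0,0],"linear": [-0.03,0.0147,0],"grip": 0.022}])

```text
t: 2.1
tool_pos: [0.3104, 0.312, 0.2311]
tool_rot: [2.168, 2.273, -0.0]
contact_force: [-0.3, -0.3, -0.1]
opening: 0.0219
grip_force: 0.0
```

Emit:
jog_arm(steps=[{"delta_rot": [0,0,0],"linear": [-0.03,0.0147,0],"grip": 0.022},{"delta_rot": [0,0,0],"linear": [-0.03,0.0147,0],"grip": 0.022},{"delta_rot": [0,0,0],"linear": [-0.03,0.0147,0],"grip": 0.022},{"delta_rot": [0,0,0],"linear": [-0.03,0.0147,0],"grip": 0.022},{"delta_rot": [0,0,0],"linear": [-0.03,0.0147,0],"grip": 0.022},{"delta_rot": [0,0,0],"linear": [-0.03,0.0147,0],"grip": 0.022},{"delta_rot": [0,0,0],"linear": [-0.03,0.0147,0],"grip": 0.022},{"delta_rot": [0,0,0],"linear": [-0.03,0.0147,0],"grip": 0.022},{"delta_rot": [0,0,0],"linear": [-0.03,0.0147,0],"grip": 0.022},{"delta_rot": [0,0,0],"linear": [-0.03,0.0147,0],"grip": 0.022}])

```text
t: 3.1
tool_pos: [0.4703, 0.0186, 0.2311]
tool_rot: [-2.169, -2.272, -0.0]
contact_force: [0.5, 0.5, -0.2]
opening: 0.0221
grip_force: 0.0
```

```bash
python3 -c "
from h import *
o=ctrl.get_obs();print(o['opening'],o['tool_pos'],o['q']);print(togo([.4708,.0204,.008],92.5))
p,d=save('wrist','pics/w1.png')"
```

```text
0.022112342739895274 [0.47033709 0.01864187 0.23110838] [-1.18758942e-01 -3.30893085e-01  1.95930335e+00  1.29362167e-04
  1.51328872e+00 -1.65369779e-01]
('rotz', np.float64(0.2), 'lin(tool)', array([0.0017, 0.0006, 0.2231]), 'tz', array([-0.,  0., -1.]))
```

View pics/w1.png

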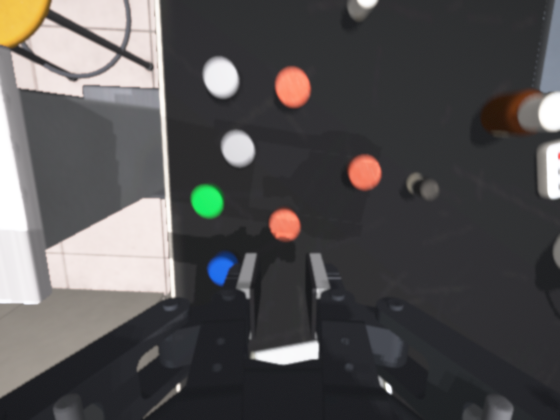

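The wrist view shows stoppers C (284,225), A (364,172) and B (293,87), the black vial at (425,187), and the fingertips at (248,258) and (318,258). I'll cross-check the positions from it.

```bash
python3 -c "
from h import *
o=ctrl.get_obs();R=Ro.from_rotvec(o['tool_rot']).as_matrix();c=ctrl.camera_info('wrist');T=np.array(c['T_tool_cam']);K=np.array(c['camera_matrix'])
print(T[:3,3])
C=o['tool_pos']+R@T[:3,3]
for n,u,v in(('C',284,224.5),('A',364.5,172),('B',293,87)):
    w=R@T[:3,:3]@np.linalg.inv(K)@[u,v,1]; print(n,(C+w*(.024-C[2])/w[2]).round(4))
for s in(-1,1):
    q=np.linalg.inv(T)@[0,s*.011,0,1];q=K@q[:3];print(q/q[2])
"
```

```text
[ 0.07003105  0.00120288 -0.14234679]
C [ 0.477  -0.0281  0.024 ]
A [0.5637 0.037  0.024 ]
B [0.4797 0.1215 0.024 ]
[257.93823049 270.93256459   1.        ]
[302.3467305  270.91415885   1.        ]
```

Emit:
jog_arm(steps=[{"delta_rot": [0,0,0],"linear": [0,0.003,0.03],"grip": 0.026},{"delta_rot": [0,0,0],"linear": [0,0,0.03],"grip": 0.026},{"delta_rot": [0,0,0],"linear": [0,0,0.03],"grip": 0.026},{"delta_rot": [0,0,0],"linear": [0,0,0.03],"grip": 0.026},{"delta_rot": [0,0,0],"linear": [0,0,0.03],"grip": 0.026},{"delta_rot": [0,0,0],"linear": [0,0,0.03],"grip": 0.026},{"delta_rot": [0,0,0],"linear": [0,0,0.023],"grip": 0.026},{"delta_rot": [0,0,0],"linear": [0,0,0.01],"grip": 0.026},{"delta_rot": [0,0,0],"linear": [0,0,0.009],"grip": 0.026},{"delta_rot": [0,0,0],"linear": [0,0,0],"grip": 0.026}])

```text
t: 4.15
tool_pos: [0.4727, 0.0202, 0.0088]
tool_rot: [-2.171, -2.27, 0.001]
contact_force: [0.5, 0.6, 0.2]
opening: 0.0261
grip_force: 0.0
```

```bash
python3 -c "
from h import *
print(ctrl.get_obs()['tool_pos']);print(togo([.4816,-.2285,.008],92.5))
p,d=save('wrist','pics/w2.png')"
```

```text
[0.47266952 0.02021072 0.00883303]
('rotz', np.float64(0.0), 'lin(tool)', array([-0.2489, -0.0021,  0.0008]), 'tz', array([-0.001,  0.   , -1.   ]))
```

View pics/w2.png

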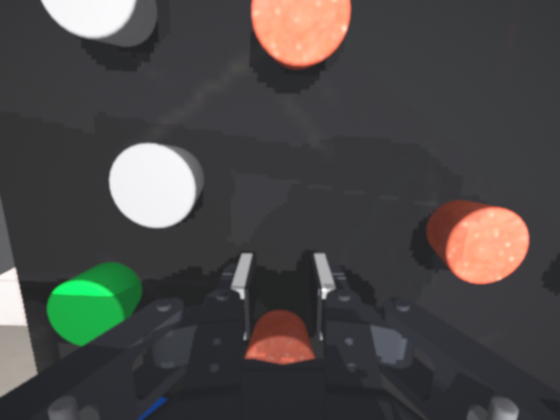

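The red stopper sits centred between the fingers, top at about (281,335), mid-fingers at 283. Now the push.

Emit:
jog_arm(steps=[{"delta_rot": [0,0,0],"linear": [-0.006,0,0],"grip": 0.026},{"delta_rot": [0,0,0],"linear": [-0.006,0,0],"grip": 0.026},{"delta_rot": [0,0,0],"linear": [-0.006,0,0],"grip": 0.026},{"delta_rot": [0,0,0],"linear": [-0.006,0,0],"grip": 0.026},{"delta_rot": [0,0,0],"linear": [-0.008,0,0],"grip": 0.026},{"delta_rot": [0,0,0],"linear": [-0.01,0,0],"grip": 0.026},{"delta_rot": [0,0,0],"linear": [-0.012,0,0],"grip": 0.026},{"delta_rot": [0,0,0],"linear": [-0.012,0,0],"grip": 0.026},{"delta_rot": [0,0,0],"linear": [-0.012,0,0],"grip": 0.026},{"delta_rot": [0,0,0],"linear": [-0.012,0,0],"grip": 0.026}])

```text
t: 5.2
tool_pos: [0.477, -0.071, 0.0093]
tool_rot: [2.173, 2.269, 0.0]
contact_force: [0.6, -0.1, 0.9]
opening: 0.0262
grip_force: 0.4
```

Emit:
jog_arm(steps=[{"delta_rot": [0,0,0],"linear": [-0.012,0,0],"grip": 0.026},{"delta_rot": [0,0,0],"linear": [-0.012,0,0],"grip": 0.026},{"delta_rot": [0,0,0],"linear": [-0.012,0,0],"grip": 0.026},{"delta_rot": [0,0,0],"linear": [-0.012,0,0],"grip": 0.026},{"delta_rot": [0,0,0],"linear": [-0.012,0,0],"grip": 0.026},{"delta_rot": [0,0,0],"linear": [-0.01,0,0],"grip": 0.026},{"delta_rot": [0,0,0],"linear": [-0.008,0,0],"grip": 0.026},{"delta_rot": [0,0,0],"linear": [-0.006,0,0],"grip": 0.026},{"delta_rot": [0,0,0],"linear": [-0.004,0,0],"grip": 0.026},{"delta_rot": [0,0,0],"linear": [0,0,0],"grip": 0.026}])

```text
t: 6.2
tool_pos: [0.4808, -0.1581, 0.0093]
tool_rot: [2.173, 2.269, -0.0]
contact_force: [0.2, 0.7, 0.1]
opening: 0.0258
grip_force: 0.0
```

```bash
python3 -c "
from h import *
print(ctrl.get_obs()['tool_pos']);print(togo([.4836,-.2285,.008],92.5))
save('wrist','pics/w3.png');p,d=save('top','pics/t3.png')
a=cv2.imread('pics/w3.png');b=cv2.imread('pics/t3.png')[130:310,165:455];b=cv2.resize(b,(400,248));a=cv2.resize(a,(400,300));cv2.imwrite('pics/c3.png',np.vstack([a,b]))
"
```

```text
[ 0.4807777  -0.15809747  0.00927986]
('rotz', np.float64(-0.0), 'lin(tool)', array([-0.0705, -0.0002,  0.0013]), 'tz', array([-0., -0., -1.]))
```

View pics/c3.png

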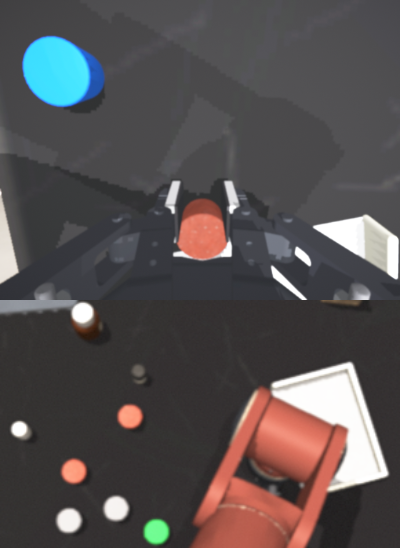

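Stopper C is still cradled between the fingertips (wrist half at (203,230)) and everything else is undisturbed. Continuing the last 70 mm and then retreating.

Emit:
jog_arm(steps=[{"delta_rot": [0,0,0],"linear": [-0.006,0,0],"grip": 0.026},{"delta_rot": [0,0,0],"linear": [-0.008,0,0],"grip": 0.026},{"delta_rot": [0,0,0],"linear": [-0.01,0,0],"grip": 0.026},{"delta_rot": [0,0,0],"linear": [-0.01,0,0],"grip": 0.026},{"delta_rot": [0,0,0],"linear": [-0.01,0,0],"grip": 0.026},{"delta_rot": [0,0,0],"linear": [-0.01,0,0],"grip": 0.026},{"delta_rot": [0,0,0],"linear": [-0.008,0,0],"grip": 0.026},{"delta_rot": [0,0,0],"linear": [-0.006,0,0],"grip": 0.026},{"delta_rot": [0,0,0],"linear": [-0.004,0,0],"grip": 0.026},{"delta_rot": [0,0,0],"linear": [0,0,0],"grip": 0.026}])

```text
t: 7.3
tool_pos: [0.4839, -0.2301, 0.0093]
tool_rot: [2.173, 2.269, -0.0]
contact_force: [1.2, 0.9, 0.5]
opening: 0.0262
grip_force: 0.0
```

Emit:
jog_arm(steps=[{"delta_rot": [0,0,0],"linear": [0.01,0,0],"grip": 0.026},{"delta_rot": [0,0,0],"linear": [0.02,0,0],"grip": 0.026},{"delta_rot": [0,0,0],"linear": [0.02,0,-0.02],"grip": 0.026},{"delta_rot": [0,0,0],"linear": [0.03,0,-0.03],"grip": 0.026},{"delta_rot": [0,0,0],"linear": [0.03,0,-0.03],"grip": 0.026},{"delta_rot": [0,0,0],"linear": [0.03,0,-0.03],"grip": 0.026},{"delta_rot": [0,0,-2],"linear": [0.03,0.01,0],"grip": 0.026},{"delta_rot": [0,0,0],"linear": [0.03,0.02,0],"grip": 0.026},{"delta_rot": [0,0,0],"linear": [0.03,0.02,0],"grip": 0.026},{"delta_rot": [0,0,0],"linear": [0,0,0],"grip": 0.026}])

```text
t: 8.3
tool_pos: [0.5224, 0.0074, 0.1196]
tool_rot: [-2.127, -2.312, -0.002]
contact_force: [-1.2, -0.7, -0.0]
opening: 0.0258
grip_force: 0.0
```

```bash
python3 -c "
from h import *
print(ctrl.get_obs()['tool_pos']);print(togo([.558,.084,.008],94.4))
p,d=save('top','pics/t4.png')
h=cv2.cvtColor(p,cv2.COLOR_RGB2HSV);H,S_,V=h[...,0],h[...,1],h[...,2]
o,x,y,_=tray()
m=((S_>120)&(V>150)&((H<10)|(H>172))).astype(np.uint8)
n,l,s,c=cv2.connectedComponentsWithStats(m)
for i in range(1,n):
    if 60<s[i,4]: w=px2w('top',*c[i],z=.025)[:2];print(c[i].round(1),s[i,4],w.round(4),'tray',(x@(w-o)).round(4),(y@(w-o)).round(4))
"
```

```text
[0.52236903 0.00743295 0.11958302]
('rotz', np.float64(0.4), 'lin(tool)', array([0.0732, 0.0418, 0.1117]), 'tz', array([ 0.001,  0.001, -1.   ]))
[298.7  56.7] 322 [ 0.9149 -0.042 ] tray 0.4235 0.0996
[241.  315.4] 13976 [0.3475 0.0782] tray -0.0892 0.3707
[265.9 186.7] 2496 [0.6175 0.0291] tray 0.1569 0.2495
[401.2 248.9] 169 [ 0.4836 -0.2527] tray -0.049 0.0151
```

Emit:
jog_arm(steps=[{"delta_rot": [0,0,0],"linear": [0.025,0.014,0],"grip": 0.026},{"delta_rot": [0,0,0],"linear": [0.025,0.014,0],"grip": 0.026},{"delta_rot": [0,0,0],"linear": [0.025,0.014,0],"grip": 0.026},{"delta_rot": [0,0,0],"linear": [0,0,0.01],"grip": 0.026},{"delta_rot": [0,0,0],"linear": [0,0,0.025],"grip": 0.026},{"delta_rot": [0,0,0],"linear": [0,0,0.03],"grip": 0.026},{"delta_rot": [0,0,0],"linear": [0,0,0.025],"grip": 0.026},{"delta_rot": [0,0,0],"linear": [0,0,0.014],"grip": 0.026},{"delta_rot": [0,0,0],"linear": [0,0,0.007],"grip": 0.026},{"delta_rot": [0,0,0],"linear": [0,0,0],"grip": 0.026}])

```text
t: 9.35
tool_pos: [0.5569, 0.0811, 0.0076]
tool_rot: [-2.133, -2.305, 0.002]
contact_force: [-0.3, 0.3, 0.2]
opening: 0.0261
grip_force: 0.0
```

```bash
python3 -c "
from h import *
print(ctrl.get_obs()['tool_pos']);o,x,y,_=tray();R=Ro.from_rotvec(ctrl.get_obs()['tool_rot']).as_matrix()
T=o+.046*x+.015*y+R[:2,0]*.0235;print(togo([*T,.008],94.4))
save('wrist','pics/w5.png')
"
```

```text
[0.5569127  0.08108851 0.00756086]
('rotz', np.float64(0.1), 'lin(tool)', array([-0.2849, -0.0059, -0.0004]), 'tz', array([-0.002, -0.   , -1.   ]))
```

View pics/w5.png

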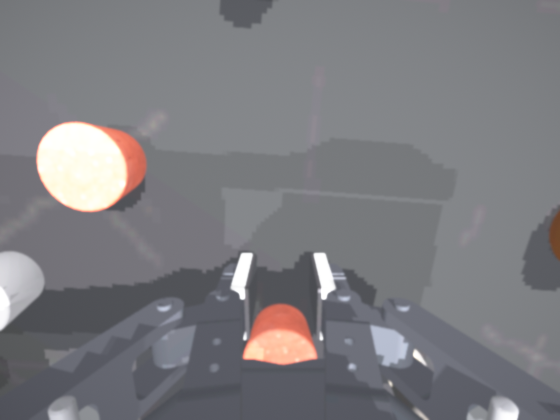

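Stopper A is centred at (281,335), so I'll push it 285 mm.

Emit:
jog_arm(steps=[{"delta_rot": [0,0,0],"linear": [-0.006,0,0],"grip": 0.026},{"delta_rot": [0,0,0],"linear": [-0.006,0,0],"grip": 0.026},{"delta_rot": [0,0,0],"linear": [-0.006,0,0],"grip": 0.026},{"delta_rot": [0,0,0],"linear": [-0.006,0,0],"grip": 0.026},{"delta_rot": [0,0,0],"linear": [-0.008,0,0],"grip": 0.026},{"delta_rot": [0,0,0],"linear": [-0.01,-0.0003,0],"grip": 0.026},{"delta_rot": [0,0,0],"linear": [-0.012,-0.0003,0],"grip": 0.026},{"delta_rot": [0,0,0],"linear": [-0.012,-0.0003,0],"grip": 0.026},{"delta_rot": [0,0,0],"linear": [-0.012,-0.0003,0],"grip": 0.026},{"delta_rot": [0,0,0],"linear": [-0.012,-0.0003,0],"grip": 0.026}])

```text
t: 10.4
tool_pos: [0.5633, -0.0094, 0.0083]
tool_rot: [2.133, 2.306, 0.0]
contact_force: [-0.1, 0.4, 0.8]
opening: 0.0258
grip_force: 0.5
```

Emit:
jog_arm(steps=[{"delta_rot": [0,0,0],"linear": [-0.012,-0.0003,0],"grip": 0.026},{"delta_rot": [0,0,0],"linear": [-0.012,-0.0003,0],"grip": 0.026},{"delta_rot": [0,0,0],"linear": [-0.012,-0.0003,0],"grip": 0.026},{"delta_rot": [0,0,0],"linear": [-0.012,-0.0003,0],"grip": 0.026},{"delta_rot": [0,0,0],"linear": [-0.012,-0.0003,0],"grip": 0.026},{"delta_rot": [0,0,0],"linear": [-0.012,-0.0003,0],"grip": 0.026},{"delta_rot": [0,0,0],"linear": [-0.012,-0.0003,0],"grip": 0.026},{"delta_rot": [0,0,0],"linear": [-0.012,-0.0003,0],"grip": 0.026},{"delta_rot": [0,0,0],"linear": [-0.012,-0.0003,0],"grip": 0.026},{"delta_rot": [0,0,0],"linear": [-0.012,-0.0003,0],"grip": 0.026}])

```text
t: 11.4
tool_pos: [0.5697, -0.1291, 0.0083]
tool_rot: [2.133, 2.307, -0.0]
contact_force: [0.3, 1.0, 0.5]
opening: 0.0263
grip_force: 0.5
```

```bash
python3 -c "
from h import *
print(ctrl.get_obs()['tool_pos']);o,x,y,_=tray();R=Ro.from_rotvec(ctrl.get_obs()['tool_rot']).as_matrix()
T=o+.046*x+.015*y+R[:2,0]*.0235;print(togo([*T,.008],94.4))
save('wrist','pics/w6.png')
"
```

```text
[ 0.56967505 -0.12907158  0.00830682]
('rotz', np.float64(0.1), 'lin(tool)', array([-0.0743, -0.0023,  0.0003]), 'tz', array([ 0., -0., -1.]))
```

View pics/w6.png

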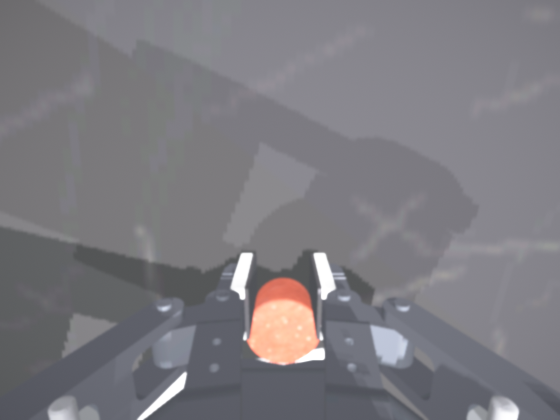

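Stopper A stays cradled at (284,320). Finishing the push, then backing off.

Emit:
jog_arm(steps=[{"delta_rot": [0,0,0],"linear": [-0.01,-0.0003,0],"grip": 0.026},{"delta_rot": [0,0,0],"linear": [-0.01,-0.0003,0],"grip": 0.026},{"delta_rot": [0,0,0],"linear": [-0.01,-0.0003,0],"grip": 0.026},{"delta_rot": [0,0,0],"linear": [-0.01,-0.0003,0],"grip": 0.026},{"delta_rot": [0,0,0],"linear": [-0.01,-0.0003,0],"grip": 0.026},{"delta_rot": [0,0,0],"linear": [-0.008,-0.0003,0],"grip": 0.026},{"delta_rot": [0,0,0],"linear": [-0.006,0,0],"grip": 0.026},{"delta_rot": [0,0,0],"linear": [-0.005,0,0],"grip": 0.026},{"delta_rot": [0,0,0],"linear": [-0.004,0,0],"grip": 0.026},{"delta_rot": [0,0,0],"linear": [0,0,0],"grip": 0.026}])

```text
t: 12.45
tool_pos: [0.5736, -0.2014, 0.0084]
tool_rot: [2.133, 2.306, -0.0]
contact_force: [-0.6, 0.5, -0.2]
opening: 0.0262
grip_force: 0.0
```

Emit:
jog_arm(steps=[{"delta_rot": [0,0,0],"linear": [0.01,0,0],"grip": 0.026},{"delta_rot": [0,0,0],"linear": [0.02,0,0],"grip": 0.026},{"delta_rot": [0,0,0],"linear": [0.02,0,-0.02],"grip": 0.026},{"delta_rot": [0,0,0],"linear": [0.03,-0.01,-0.03],"grip": 0.026},{"delta_rot": [0,0,0],"linear": [0.03,-0.01,-0.03],"grip": 0.026},{"delta_rot": [0,0,0],"linear": [0.04,-0.01,-0.03],"grip": 0.026},{"delta_rot": [0,0,-4.3],"linear": [0.04,-0.01,0],"grip": 0.026},{"delta_rot": [0,0,0],"linear": [0.04,-0.01,0],"grip": 0.026},{"delta_rot": [0,0,0],"linear": [0.03,0,0],"grip": 0.026},{"delta_rot": [0,0,0],"linear": [0.02,0,0],"grip": 0.026}])

```text
t: 13.45
tool_pos: [0.4935, 0.0754, 0.1175]
tool_rot: [-2.041, -2.388, -0.001]
contact_force: [0.8, -1.5, -0.1]
opening: 0.026
grip_force: 0.0
```

```bash
python3 -c "
from h import *
print(ctrl.get_obs()['tool_pos']);print(togo([.470,.168,.008],98.8))
p,d=save('top','pics/t7.png')
h=cv2.cvtColor(p,cv2.COLOR_RGB2HSV);H,S_,V=h[...,0],h[...,1],h[...,2]
o,x,y,_=tray()
m=((S_>100)&(V>130)&((H<10)|(H>172))).astype(np.uint8)
n,l,s,c=cv2.connectedComponentsWithStats(m)
for i in range(1,n):
    if 60<s[i,4]: w=px2w('top',*c[i],z=.025)[:2];print(c[i].round(1),s[i,4],w.round(4),'tray',(x@(w-o)).round(4),(y@(w-o)).round(4))
"
```

```text
[0.49349288 0.07539162 0.1174704 ]
('rotz', np.float64(0.2), 'lin(tool)', array([ 0.095 , -0.0088,  0.1095]), 'tz', array([-0.   ,  0.001, -1.   ]))
[298.7  56.5] 348 [ 0.9152 -0.042 ] tray 0.4238 0.0995
[209.  303.8] 16182 [0.371  0.1444] tray -0.0485 0.4279
[385.8 206.4] 182 [ 0.5737 -0.224 ] tray 0.0455 0.018
[401.3 249. ] 188 [ 0.4834 -0.2529] tray -0.0493 0.015
[218.  253.9] 252 [0.4738 0.1283] tray 0.046 0.3842
```

Emit:
jog_arm(steps=[{"delta_rot": [0,0,0],"linear": [0.025,-0.002,0],"grip": 0.026},{"delta_rot": [0,0,0],"linear": [0.025,-0.003,0],"grip": 0.026},{"delta_rot": [0,0,0],"linear": [0.025,-0.002,0],"grip": 0.026},{"delta_rot": [0,0,0],"linear": [0.02,-0.002,0],"grip": 0.026},{"delta_rot": [0,0,0],"linear": [0,0,0.02],"grip": 0.026},{"delta_rot": [0,0,0],"linear": [0,0,0.03],"grip": 0.026},{"delta_rot": [0,0,0],"linear": [0,0,0.03],"grip": 0.026},{"delta_rot": [0,0,0],"linear": [0,0,0.02],"grip": 0.026},{"delta_rot": [0,0,0],"linear": [0,0,0.009],"grip": 0.026},{"delta_rot": [0,0,0],"linear": [0,0,0],"grip": 0.026}])

```text
t: 14.5
tool_pos: [0.4703, 0.1647, 0.0073]
tool_rot: [-2.043, -2.384, 0.004]
contact_force: [0.3, -0.4, -0.6]
opening: 0.0264
grip_force: 0.0
```

```bash
python3 -c "
from h import *
print(ctrl.get_obs()['tool_pos']);o,x,y,_=tray();R=Ro.from_rotvec(ctrl.get_obs()['tool_rot']).as_matrix()
T=o-.002*x+.015*y+R[:2,0]*.0235;print(togo([*T,.008],98.8))
save('wrist','pics/w8.png')
"
```

```text
[0.47028749 0.16466909 0.00734698]
('rotz', np.float64(0.0), 'lin(tool)', array([-0.3853, -0.0042, -0.0006]), 'tz', array([-0.003, -0.001, -1.   ]))
```

View pics/w8.png

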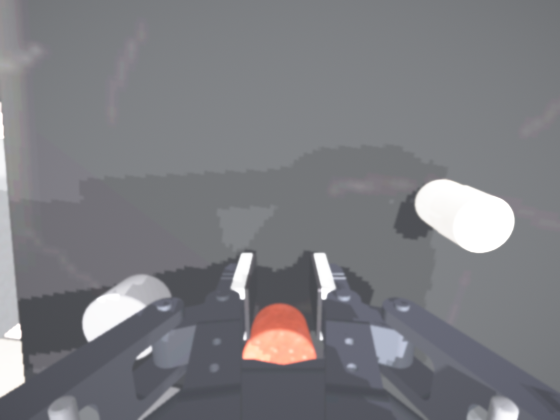

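Stopper B is centred at (280,335), with the white vial at (465,215) and the grey look-alike at (125,310) both clear. Pushing 385 mm.

Emit:
jog_arm(steps=[{"delta_rot": [0,0,0],"linear": [-0.006,0,0],"grip": 0.026},{"delta_rot": [0,0,0],"linear": [-0.006,0,0],"grip": 0.026},{"delta_rot": [0,0,0],"linear": [-0.006,0,0],"grip": 0.026},{"delta_rot": [0,0,0],"linear": [-0.006,0,0],"grip": 0.026},{"delta_rot": [0,0,0],"linear": [-0.008,0,0],"grip": 0.026},{"delta_rot": [0,0,0],"linear": [-0.01,0,0],"grip": 0.026},{"delta_rot": [0,0,0],"linear": [-0.012,0,0],"grip": 0.026},{"delta_rot": [0,0,0],"linear": [-0.012,0,0],"grip": 0.026},{"delta_rot": [0,0,0],"linear": [-0.012,0,0],"grip": 0.026},{"delta_rot": [0,0,0],"linear": [-0.012,0,0],"grip": 0.026}])

```text
t: 15.55
tool_pos: [0.4859, 0.0744, 0.0087]
tool_rot: [2.045, 2.385, 0.0]
contact_force: [-0.4, 0.9, 0.4]
opening: 0.0262
grip_force: 0.5
```

Emit:
jog_arm(steps=[{"delta_rot": [0,0,0],"linear": [-0.012,-0.0002,0],"grip": 0.026},{"delta_rot": [0,0,0],"linear": [-0.012,-0.0002,0],"grip": 0.026},{"delta_rot": [0,0,0],"linear": [-0.012,-0.0002,0],"grip": 0.026},{"delta_rot": [0,0,0],"linear": [-0.012,-0.0002,0],"grip": 0.026},{"delta_rot": [0,0,0],"linear": [-0.012,-0.0002,0],"grip": 0.026},{"delta_rot": [0,0,0],"linear": [-0.012,-0.0002,0],"grip": 0.026},{"delta_rot": [0,0,0],"linear": [-0.012,-0.0002,0],"grip": 0.026},{"delta_rot": [0,0,0],"linear": [-0.012,-0.0002,0],"grip": 0.026},{"delta_rot": [0,0,0],"linear": [-0.012,-0.0002,0],"grip": 0.026},{"delta_rot": [0,0,0],"linear": [-0.012,-0.0002,0],"grip": 0.026}])

```text
t: 16.55
tool_pos: [0.5022, -0.0444, 0.0087]
tool_rot: [-2.045, -2.385, 0.0]
contact_force: [0.2, 0.4, 0.2]
opening: 0.026
grip_force: 0.5
```

Emit:
jog_arm(steps=[{"delta_rot": [0,0,0],"linear": [-0.012,-0.0002,0],"grip": 0.026},{"delta_rot": [0,0,0],"linear": [-0.012,-0.0002,0],"grip": 0.026},{"delta_rot": [0,0,0],"linear": [-0.012,-0.0002,0],"grip": 0.026},{"delta_rot": [0,0,0],"linear": [-0.012,-0.0002,0],"grip": 0.026},{"delta_rot": [0,0,0],"linear": [-0.012,-0.0002,0],"grip": 0.026},{"delta_rot": [0,0,0],"linear": [-0.012,-0.0002,0],"grip": 0.026},{"delta_rot": [0,0,0],"linear": [-0.01,-0.0002,0],"grip": 0.026},{"delta_rot": [0,0,0],"linear": [-0.008,-0.0002,0],"grip": 0.026},{"delta_rot": [0,0,0],"linear": [-0.005,0,0],"grip": 0.026},{"delta_rot": [0,0,0],"linear": [0,0,0],"grip": 0.026}])

```text
t: 17.55
tool_pos: [0.5151, -0.1381, 0.0087]
tool_rot: [2.045, 2.384, -0.0]
contact_force: [0.8, -0.4, -0.7]
opening: 0.0256
grip_force: 0.0
```

```bash
python3 -c "
from h import *
print(ctrl.get_obs()['tool_pos']);o,x,y,_=tray();R=Ro.from_rotvec(ctrl.get_obs()['tool_rot']).as_matrix()
T=o-.002*x+.015*y+R[:2,0]*.0235;print(togo([*T,.008],98.8))
p,_=save('wrist','pics/w9.png')
h=cv2.cvtColor(p,cv2.COLOR_RGB2HSV);m=((h[...,1]>100)&(h[...,2]>100)&((h[...,0]<12)|(h[...,0]>172))).astype(np.uint8)
n,l,s,c=cv2.connectedComponentsWithStats(m)
print([(c[i].round(),s[i,4]) for i in range(1,n) if s[i,4]>200])
"
```

```text
[ 0.51510553 -0.13813354  0.00867647]
('rotz', np.float64(-0.0), 'lin(tool)', array([-0.0792, -0.0019,  0.0007]), 'tz', array([-0., -0., -1.]))
[(array([283., 296.]), np.int32(1253))]
```

Emit:
jog_arm(steps=[{"delta_rot": [0,0,0],"linear": [-0.008,-0.0003,0],"grip": 0.026},{"delta_rot": [0,0,0],"linear": [-0.01,-0.0003,0],"grip": 0.026},{"delta_rot": [0,0,0],"linear": [-0.01,-0.0003,0],"grip": 0.026},{"delta_rot": [0,0,0],"linear": [-0.01,-0.0003,0],"grip": 0.026},{"delta_rot": [0,0,0],"linear": [-0.01,-0.0003,0],"grip": 0.026},{"delta_rot": [0,0,0],"linear": [-0.01,-0.0003,0],"grip": 0.026},{"delta_rot": [0,0,0],"linear": [-0.009,0,0],"grip": 0.026},{"delta_rot": [0,0,0],"linear": [-0.007,0,0],"grip": 0.026},{"delta_rot": [0,0,0],"linear": [-0.005,0,0],"grip": 0.026},{"delta_rot": [0,0,0],"linear": [0,0,0],"grip": 0.026}])

```text
t: 18.6
tool_pos: [0.5255, -0.2165, 0.0088]
tool_rot: [2.045, 2.384, 0.0]
contact_force: [0.3, -0.7, -0.1]
opening: 0.0261
grip_force: 0.0
```

Emit:
jog_arm(steps=[{"delta_rot": [0,0,0],"linear": [0.01,0,0],"grip": 0.026},{"delta_rot": [0,0,0],"linear": [0.02,0,0],"grip": 0.026},{"delta_rot": [0,0,0],"linear": [0.02,0,-0.02],"grip": 0.026},{"delta_rot": [0,0,0],"linear": [0.03,0,-0.03],"grip": 0.026},{"delta_rot": [0,0,0],"linear": [0.03,0,-0.03],"grip": 0.026},{"delta_rot": [0,0,0],"linear": [0.03,0,-0.03],"grip": 0.026},{"delta_rot": [0,0,0],"linear": [0.03,0,-0.02],"grip": 0.026},{"delta_rot": [0,0,0],"linear": [0.03,0,0],"grip": 0.026},{"delta_rot": [0,0,0],"linear": [0.02,0,0],"grip": 0.026},{"delta_rot": [0,0,0],"linear": [0,0,0],"grip": 0.026}])

```text
t: 19.6
tool_pos: [0.4903, 0.005, 0.1384]
tool_rot: [-2.039, -2.389, -0.001]
contact_force: [0.8, -1.4, -0.4]
opening: 0.0261
grip_force: 0.0
```

```bash
python3 -c "
from h import *
print(ctrl.get_obs()['tool_pos'])
p,d=save('top','pics/t10.png')
h=cv2.cvtColor(p,cv2.COLOR_RGB2HSV);H,S_,V=h[...,0],h[...,1],h[...,2]
o,x,y,_=tray()
m=((S_>100)&(V>130)&((H<10)|(H>172))).astype(np.uint8)
n,l,s,c=cv2.connectedComponentsWithStats(m)
for i in range(1,n):
    if 60<s[i,4]: w=px2w('top',*c[i],z=.025)[:2];print(c[i].round(1),s[i,4],w.round(4),'tray',(x@(w-o)).round(4),(y@(w-o)).round(4))
cv2.imwrite('pics/c10.png',cv2.resize(p[130:310,165:455,::-1],None,fx=2.75,fy=2.75,interpolation=cv2.INTER_CUBIC))
"
```

```text
[0.49027344 0.00497413 0.13841201]
[298.7  56.5] 348 [ 0.9151 -0.042 ] tray 0.4237 0.0996
[248.5 303.9] 16708 [0.3707 0.0633] tray -0.071 0.3499
[385.8 206.6] 181 [ 0.5734 -0.224 ] tray 0.0452 0.0182
[394.  228.2] 185 [ 0.5273 -0.2394] tray -0.0033 0.016
[401.2 249. ] 187 [ 0.4834 -0.2528] tray -0.0492 0.0151
```

View pics/c10.png

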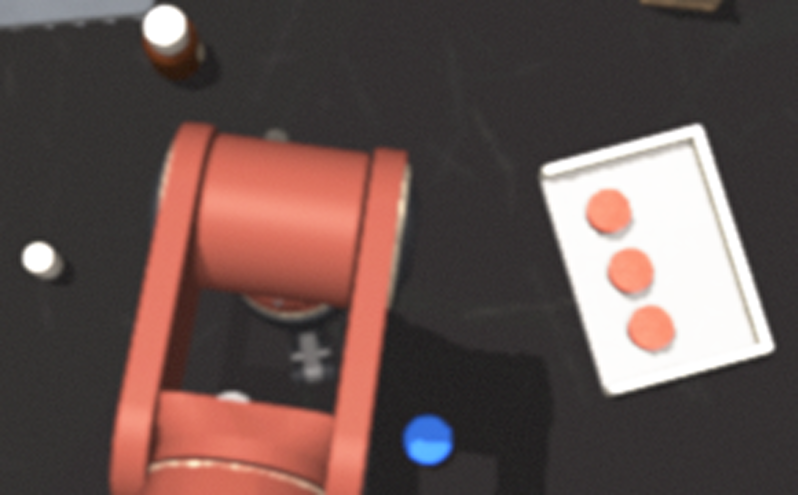

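All three stoppers stand wholly inside the tray at crop (610,211), (631,271) and (652,329). The vials and bottle are unmoved and the robot is clear.

```bash
python3 -c "
from station import ctrl
print(ctrl.finish_job())"
```

```text
the job is handed in; nothing more can be done
None
```

All three red-brown stoppers were pushed along the worktop into the tray and stand wholly inside, about 44 mm in from the mouth, with the vials and bottle untouched; the job is handed in at about 20 s, and no verdict was returned.

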